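# Sort the receiver's round knobs into the spares tray

### The job

Gather the four round black knobs taken off the receiver into the spares tray, each standing upright and flat in the dish of its own size: the smallest in the smallest dish and so on up to the largest in the largest. Set them down, do not drop them, and leave the two pointer knobs (the ones with a raised bar across the top), which belong to the rotary switch, lying where they are on the desk.

Things in the scene. Friction and masses are not known exactly. Their poses are not given: they have to be found in the camera images.
- knob_tiny: The smallest of four loose round black bakelite knobs: a plain upright cylinder with finely ribbed sides and a flat round top, 20 mm in diameter, 32 mm high, standing on the desk. Origin: centre of its underside, z up. The four differ only in diameter (20, 34, 48, 62 mm).
- knob_small: The second smallest of four loose round black bakelite knobs: a plain upright cylinder with finely ribbed sides and a flat round top, 34 mm in diameter, 32 mm high, standing on the desk. Origin: centre of its underside, z up. The four differ only in diameter (20, 34, 48, 62 mm).
- knob_medium: The second largest of four loose round black bakelite knobs: a plain upright cylinder with finely ribbed sides and a flat round top, 48 mm in diameter, 32 mm high, standing on the desk. Origin: centre of its underside, z up. The four differ only in diameter (20, 34, 48, 62 mm).
- knob_large: The largest of four loose round black bakelite knobs: a plain upright cylinder with finely ribbed sides and a flat round top, 62 mm in diameter, 32 mm high, standing on the desk. Origin: centre of its underside, z up. The four differ only in diameter (20, 34, 48, 62 mm).
- dish_tiny: The smallest of four round aluminium dishes fixed in a shallow square plywood tray; for the 20 mm knob. 35 mm inside diameter, 41 mm outside, 9 mm high, flat inner floor 3 mm above its origin. Origin: centre of its underside, z up. The tray is 194 mm square and 15 mm high, walls 4 mm thick; dish rims are about 2 mm below its wall tops.
- dish_small: The second smallest of four round aluminium dishes fixed in a shallow square plywood tray; for the 34 mm knob. 49 mm inside diameter, 55 mm outside, 9 mm high, flat inner floor 3 mm above its origin. Origin: centre of its underside, z up. The four dishes stand at the corners of a 92 mm square centred in the tray; which is at which corner varies.
- dish_medium: The second largest of four round aluminium dishes fixed in a shallow square plywood tray; for the 48 mm knob. 63 mm inside diameter, 69 mm outside, 9 mm high, flat inner floor 3 mm above its origin. Origin: centre of its underside, z up.
- dish_large: The largest of four round aluminium dishes fixed in a shallow square plywood tray; for the 62 mm knob. 77 mm inside diameter, 83 mm outside, 9 mm high, flat inner floor 3 mm above its origin. Origin: centre of its underside, z up.
- pointer_a: One of two loose black bakelite pointer knobs, the smaller, which stay on the desk: a 36 mm round foot 13 mm high with a raised narrow bar across its top (10 mm wide, 36 mm long, reaching 3 mm past the foot at the end marked by a white line), 32 mm high in all. Origin: centre of its underside, z up, the bar along x.
- pointer_b: One of two loose black bakelite pointer knobs, the larger, which stay on the desk: a 50 mm round foot 13 mm high with a raised narrow bar across its top (10 mm wide, 50 mm long, reaching 3 mm past the foot at the end marked by a white line), 32 mm high in all. Origin: centre of its underside, z up, the bar along x. Other desk pieces (bug key, card holder, rotary switch) stand off the work.
There are look-alikes about, which are no part of the job. What is shaped like the pointer_b but green or turquoise is not meant.

How it is judged (in metres and radians):
At the end, for the whole second after the job is handed in: each round knob stands upright (within 0.12 rad) on the floor of the dish of its own size (centre within 9.5 mm of the dish's centre, underside within 2.5 mm of the dish's floor), released and at rest; both pointer knobs upright within 15 mm of where they started (horizontal distance between knob_tiny and dish_tiny below 0.0095 m and z of knob_tiny in the frame of dish_tiny between 0.001 and 0.0055 m and angle between each of knob_tiny, knob_small, knob_medium, knob_large, pointer_a, pointer_b's own z axis and vertical below 0.12 rad and linear speed of each of knob_tiny, knob_small, knob_medium, knob_large, pointer_a, pointer_b below 0.02 m/s and contact force between each of knob_tiny, knob_small, knob_medium, knob_large and the fingers below 0.05 N and horizontal distance between knob_small and dish_small below 0.0095 m and z of knob_small in the frame of dish_small between 0.001 and 0.0055 m and horizontal distance between knob_medium and dish_medium below 0.0095 m and z of knob_medium in the frame of dish_medium between 0.001 and 0.0055 m and horizontal distance between knob_large and dish_large below 0.0095 m and z of knob_large in the frame of dish_large between 0.001 and 0.0055 m and distance of each of pointer_a, pointer_b from where it was at the start of the episode below 0.015 m); the robot touches nothing.
It fails at once if a round knob is let fall (more than about 25 mm) or flung ((linear speed of knob_tiny above 0.7 m/s and contact force between knob_tiny and anything else below 0.02 N) or (linear speed of knob_small above 0.7 m/s and contact force between knob_small and anything else below 0.02 N) or (linear speed of knob_medium above 0.7 m/s and contact force between knob_medium and anything else below 0.02 N) or (linear speed of knob_large above 0.7 m/s and contact force between knob_large and anything else below 0.02 N)).
It fails at once if a pointer knob is moved more than 15 mm from where it lay (distance of any of pointer_a, pointer_b from where it was at the start of the episode above 0.015 m).
It also fails if it takes over 96 s, if anything falls off the work surface, if the arm or the gripper's body presses on something with over 40 N, if the wrist force passes 120 N, or if a joint passes its speed limit or range.

### The arm

A 6-joint arm with a two-finger parallel gripper is mounted at the origin on the work surface. World frame = base frame: x ahead of the robot, y to its left, z up, the work surface at z = 0. Lengths are in mm, angles in rad, forces in N, time in s.
With the tool pointing down it reaches from about 275 to 725 mm from the base axis. Payload 15.9 kg.
Tool frame: the origin (TCP) lies at the very end of the fingers, on their centre line; the grasp point (between the pads) lies 19 mm behind it (robot.grasp_offset is the z of the grasp point in the tool frame, in mm); z points along the fingers, y is the line along which they close (so a half turn about z gives the same grasp; the last joint's range is limited). The gripper opens to 85 mm and grips with 20 to 120 N. Pads are 22 mm wide; open, the fingers measure 114 mm over their backs; the gripper's body (76 mm by 85 mm) begins 54 mm behind the grasp point. The pads swing forward as they close: fully open they stand 13 mm farther back than shut.
Start: joints at [-1.292, 0.213, -0.034, 1.323, 0, 1.571], TCP at [137.595, -480.68, 194.306] pointing down, gripper open.
Joint ranges: [-2.98, 2.98], [-0.74, 1.72], [-1.14, 1.35], [-2.1, 2.04], [-1.57, 1.44], [-3.14, 3.14]. Speed limits (rad/s): [1.89, 1.89, 2.39, 2.57, 3.14, 3.14].

### API

Orientations are given as a unit quaternion [w, x, y, z].
In Python, from rig import robot gives the robot as it stands.
- The arm moves only by the shell command python3 -m crank 'ROWS'. ROWS is text: rows parted by semicolons, each of 5 numbers parted by spaces: the shift along the tool's x, y, z in mm, then the turn about the tool's z in degrees, then the closure, from 0 (fully open) to 1 (shut). A call has 1 to 20 rows; each row is the pose to reach, as a shift and turn from the pose commanded when the call began, along the tool's axes at that moment; what a row does not reach only later rows make up. A row lasts 1/12 s, in which the tool goes at most 41.7 mm and 7.16 degrees, less where a joint would pass 70% of its speed; a pose out of reach is approached as far as the arm can. A call with a gripper value outside its range is refused whole. The fingers move at their own pace and stop on an object; the grip force is fixed at half the most. Time passes only in rows, so rows that repeat a pose let the fingers close. It gives the time, the measured TCP pose, the force, the opening and the grip force at its end, in the units of the state.
- robot.state(): the state, without advancing time (a new reading comes with each control period).
- robot.snapshot(name): name is "side" or "top"; returns the picture (480x640x3 uint8, red, green, blue); there is no depth.
- robot.calibration(name): a dict with "K" (3x3 intrinsics, pixels), "camera_from_world" (4x4, takes a point from world to camera coordinates). Camera axes: x right, y up, looking along -z (the intrinsics and any distortion apply to the point x, -y, -z); pixel columns grow to the right and rows downward; lengths in mm; the calibration is good to about 2 mm. A picture is of the moment at which its call begins. calibration takes no time and is no camera call.
- robot.sign_off(): hands the job in; it is judged then, once.
The state is a dict: "time_s": time; "joint_positions": joint angles; "dq": joint speeds; "tau": joint torques, N m; "ee_pos": TCP position; "eef_rot": TCP orientation; "contact_force": force on the tool from outside, world axes, zero at the start; "torque": the same for the moment, N m; "gripper_width": opening from 0.0 (shut) to 1.0 (fully open); "finger_force": force on a finger pad.
Only numpy, scipy, OpenCV 4.12 (cv2) and the standard library are available. Lean on these libraries where they do the work, as an engineer would, in place of code of your own. Each camera call takes 0.05 s, during which the arm holds its last target. There are 200 camera calls.

## Working session

There is one attempt and no reset: what is moved stays moved. The work goes in short steps, Python scripts to look and compute and a shell command to move; the robot and the scene stay as the last step left them, time stands still between calls to the robot, and variables do not carry over. Pictures are saved under pics/ and viewed, at most 14 in all, crops included, and the job is handed in when it is done.

```bash
mkdir -p pics; ls; python3 - <<'E'
from rig import robot
import cv2
for n in("top","side"):
    cv2.imwrite(f"pics/{n}0.png",robot.snapshot(n)[...,::-1]); c=robot.calibration(n);print(n,c)
s=robot.state();print(s)
E
```

```text
pics
top {'K': array([[471.18571589,   0.        , 309.37364758],
       [  0.        , 471.18571589, 234.57298474],
       [  0.        ,   0.        ,   1.        ]]), 'camera_from_world': array([[ 2.33286834e-02, -9.99692792e-01,  8.37218437e-03,
        -5.52919952e+01],
       [ 9.83728186e-01,  2.44467769e-02,  1.77992166e-01,
        -4.93261790e+02],
       [-1.78142158e-01,  4.08363086e-03,  9.83996288e-01,
        -9.43497903e+02],
       [ 0.00000000e+00,  0.00000000e+00,  0.00000000e+00,
         1.00000000e+00]])}
side {'K': array([[495.79001154,   0.        , 320.33978632],
       [  0.        , 495.79001154, 244.90860545],
       [  0.        ,   0.        ,   1.        ]]), 'camera_from_world': array([[ 9.51209220e-01, -3.08545909e-01, -6.64909710e-04,
        -4.67091268e+02],
       [ 2.23417015e-01,  6.87277789e-01,  6.91183101e-01,
        -1.12190324e+02],
       [-2.12804740e-01, -6.57608290e-01,  7.22679375e-01,
        -7.51598208e+02],
       [ 0.00000000e+00,  0.00000000e+00,  0.00000000e+00,
         1.00000000e+00]])}
{'time_s': 0.1, 'joint_positions': array([-1.29200687e+00,  2.13274363e-01, -3.50078457e-02,  1.32348253e+00,
        1.83679101e-05,  1.57079472e+00]), 'dq': array([ 0.00137536, -0.00389266,  0.00037682, -0.00025111, -0.00103081,
        0.0012541 ]), 'tau': array([-1.15247851e-03, -6.87246609e+01,  4.87806237e+01,  1.20391903e-02,
       -1.98875032e-04,  1.65132923e-05]), 'ee_pos': array([ 137.50775284, -480.36273529,  193.87737852]), 'eef_rot': array([-4.80787024e-04,  9.90300049e-01,  1.38944514e-01, -5.81823550e-05]), 'contact_force': array([ 0.32960773, -0.09917132,  0.01345122]), 'torque': array([ 0.01288506, -0.01874947,  0.01061586]), 'finger_force': 0.0, 'gripper_width': 1.00391931237077}
```

View pics/top0.png

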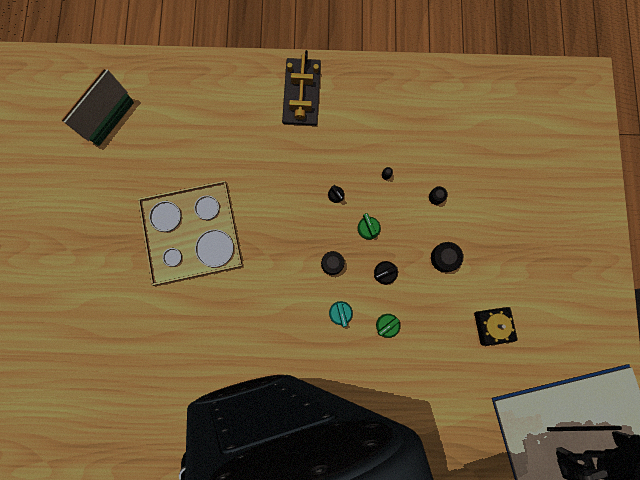

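View pics/side0.png

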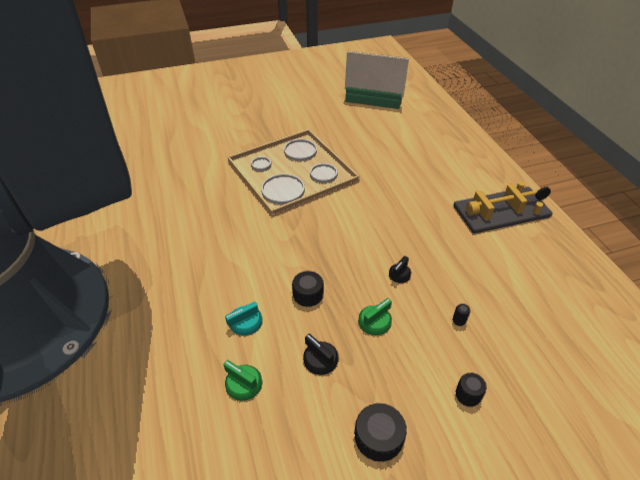

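The top view has the round black knobs at tiny (387,174), small (438,195), medium (333,263) and large (447,257). The look-alikes are the black pointers a (336,194) and b (386,272), the green ones (369,227) and (388,325), and a turquoise one (341,313). The tray dishes are large (215,248), medium (166,217), small (207,208) and tiny (173,257).

```bash
cat > h.py <<'E'
import numpy as np, cv2
from rig import robot
def ray(n,u,v,z):
    c=robot.calibration(n);K=c["K"];T=c["camera_from_world"];R=T[:3,:3];t=T[:3,3]
    d=np.linalg.inv(K)@[u,v,1];d=R.T@(d*[1,-1,-1]);o=-R.T@t
    return (o+d*(z-o[2])/d[2])[:2]
def blobs(n,im,kind,roi,amin=30):
    hsv=cv2.cvtColor(im,cv2.COLOR_RGB2HSV);H,S,V=cv2.split(hsv)
    m=((im.max(2)<75) if kind=="dark" else ((S<50)&(V>120))).astype(np.uint8)
    x0,y0,x1,y1=roi;k=np.zeros_like(m);k[y0:y1,x0:x1]=m[y0:y1,x0:x1]
    k=cv2.morphologyEx(k,cv2.MORPH_CLOSE,np.ones((3,3)))
    out=[]
    for c in cv2.findContours(k,cv2.RETR_EXTERNAL,cv2.CHAIN_APPROX_NONE)[0]:
        a=cv2.contourArea(c)
        if a>amin: M=cv2.moments(c);out.append((M["m10"]/a,M["m01"]/a,a,cv2.boundingRect(c)))
    return out
def row(x,y,z,yawdeg=None):
    s=robot.state();w,a,b,c=s["eef_rot"]
    from scipy.spatial.transform import Rotation as R
    M=R.from_quat([a,b,c,w]).as_matrix()
    return np.round(M.T@(np.array([x,y,z])-s["ee_pos"]),1), M.round(3)
E
python3 - <<'E'
from h import *
for n,roiD,roiT in(("top",(315,160,470,285),(135,180,245,290)),("side",(280,250,500,470),(225,130,360,215))):
    im=robot.snapshot(n)
    for kind,roi,z in(("dark",roiD,16),("light",roiT,13)):
        for b in blobs(n,im,kind,roi):print(n,kind,np.round(b[:3],1),b[3],ray(n,b[0],b[1],z).round(1))
    c=im[155:290,310:475] if n=="top" else None
    if c is not None: cv2.imwrite("pics/crop1.png",cv2.resize(c,None,fx=4.5,fy=4.4,interpolation=cv2.INTER_CUBIC)[...,::-1])
print(row(0,0,0))
E
```

```text
top dark [385.5 272.4 417. ] (374, 261, 24, 24) [ 421.8 -207.6]
top dark [332.4 263.  427. ] (321, 251, 24, 26) [439.1 -94. ]
top dark [446.5 256.9 743.5] (431, 242, 32, 32) [ 458.3 -338.8]
top dark [365.9 229.7 231. ] (358, 215, 23, 25) [ 513.4 -165.7]
top dark [437.6 195.3 241. ] (429, 186, 19, 20) [ 594.3 -323. ]
top dark [335.6 194.  200.5] (328, 185, 17, 18) [591.4 -99. ]
top dark [386.8 173.1  94.5] (382, 167, 11, 14) [ 642.1 -211.7]
top light [171.5 256.6 231.5] (163, 248, 18, 18) [444.8 250.4]
top light [ 213.6  247.7 1067. ] (195, 229, 38, 38) [466.4 161.7]
top light [164.2 215.7 693. ] (149, 201, 31, 30) [534.1 273.1]
top light [206.  206.8 426. ] (194, 195, 25, 24) [556.1 183.7]
side dark [ 379.6  432.2 2275. ] (355, 404, 51, 58) [ 458.1 -339.5]
side dark [470.3 389.6 723.5] (456, 373, 30, 34) [ 594.1 -323.5]
side dark [319.5 356.4 943. ] (304, 334, 34, 41) [ 420.2 -214.6]
side dark [460.8 314.6 246.5] (453, 304, 17, 22) [ 641.7 -212.1]
side dark [375.6 315.7 110.5] (364, 304, 27, 21) [ 520.5 -174.9]
side dark [307.4 288.7 858. ] (292, 272, 31, 35) [439.2 -94.7]
side dark [400.  271.4 352.5] (389, 257, 22, 26) [ 590.8 -106.8]
side light [282.4 187.4 893.5] (262, 174, 42, 28) [466.2 158.1]
side light [323.2 171.4 345.5] (310, 163, 27, 18) [555.7 180.8]
side light [260.6 162.2 174.5] (251, 156, 20, 13) [445.  248.4]
side light [299.7 148.6 450. ] (284, 139, 33, 20) [533.1 268.8]
(array([   0. , -499.6,  194.4]), array([[ 0.961,  0.275, -0.   ],
       [ 0.275, -0.961,  0.001],
       [-0.   , -0.001, -1.   ]]))
```

View pics/crop1.png

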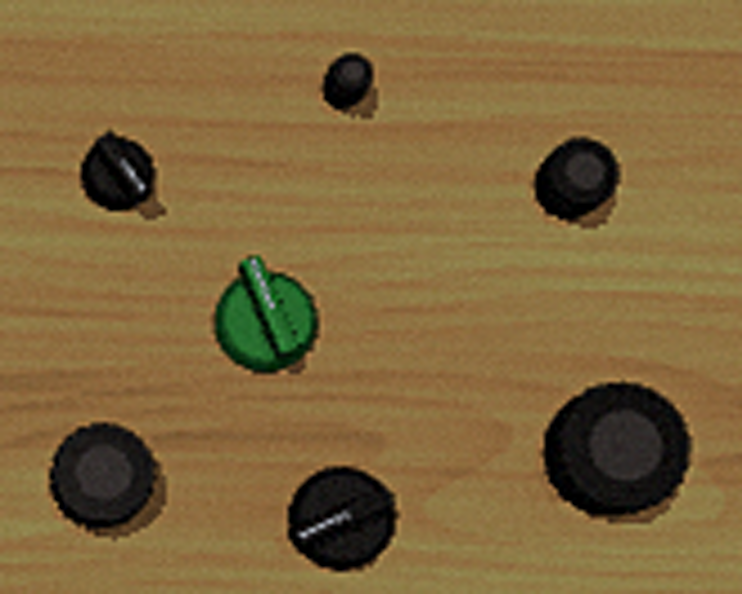

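Both views agree to about 1 mm on the knobs, and the dish spacing is 91–92 mm, as it should be. The crop shows the four plain round-topped knobs and the barred pointers distinctly. I'll go over the large knob first, turning so that the last joint keeps its range.

```bash
python3 -m crank '40 -5 10 -7 0; 80 -10 20 -14 0; 120 -15 30 -21 0; 160 -20 40 -28 0; 200 -27 50 -35 0; 240 -33 60 -42 0; 280 -38 74 -49 0; 320 -44 74 -56 0; 347 -48 74 -60 0; 347 -48 74 -60 0; 347 -48 74 -60 0; 347 -48 74 -60 0; 347 -48 74 -60 0'
python3 -c "
from h import *
print(robot.state()['joint_positions'].round(2));print(row(458,-339,4))"
```

```text
time_s: 1.28
ee_pos: [457.1, -339.5, 120.3]
eef_rot: [-0.0, 0.789, 0.615, -0.0]
contact_force: [1.0, 0.1, -0.0]
gripper_width: 1.0
finger_force: 0.0
[-0.64  0.38  0.    1.2  -0.    1.18]
(array([  0.7,   0.7, 116.3]), array([[ 0.244,  0.97 , -0.   ],
       [ 0.97 , -0.244,  0.   ],
       [-0.   , -0.   , -1.   ]]))
```

```bash
python3 -m crank '1 1 30 0 0; 1 1 60 0 0; 1 1 90 0 0; 1 1 105 0 0; 1 1 112 0 0; 1 1 116 0 0; 1 1 116 0 0; 1 1 116 0 1; 1 1 116 0 1; 1 1 116 0 1; 1 1 116 0 1; 1 1 116 0 1; 1 1 116 0 1; 1 1 116 0 1; 1 1 116 0 1'
python3 -c "
from h import *
cv2.imwrite('pics/g1.png',robot.snapshot('side')[250:480,200:520,::-1].repeat(2,0).repeat(2,1))"
```

```text
time_s: 2.53
ee_pos: [459.2, -338.3, 4.3]
eef_rot: [-0.0, 0.788, 0.616, -0.0]
contact_force: [-1.1, 0.5, 1.0]
gripper_width: -0.003
finger_force: 0.0
```

View pics/g1.png

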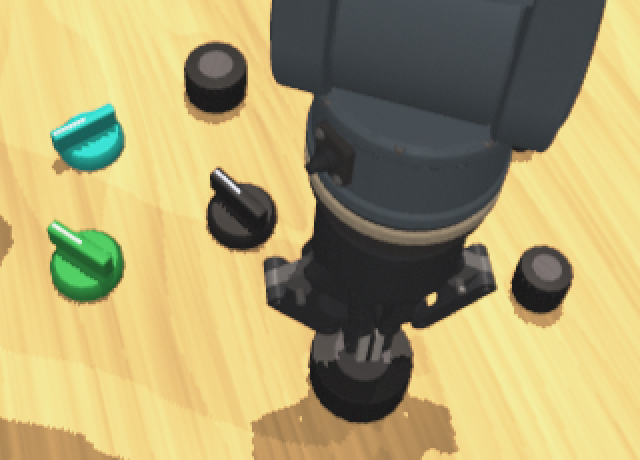

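The side crop shows the fingers shut at about (380,420), seemingly on top of the large knob rather than around it. I'll look closer.

```bash
python3 -c "
from h import *
a=cv2.resize(robot.snapshot('side')[370:470,330:430],(500,500),interpolation=cv2.INTER_CUBIC)
cv2.imwrite('pics/g2.png',np.clip(a.astype(float)*1.8,0,255)[...,::-1])
s=robot.state();print(s['ee_pos'],s['contact_force'],s['gripper_width'])
"
```

```text
[ 459.20798707 -338.30356906    4.28802133] [0.47529858 0.91375036 1.60853262] 0.007600254610885203[ WARN:0@0.787] global loadsave.cpp:1063 imwrite_ Unsupported depth image for selected encoder is fallbacked to CV_8U.
```

View pics/g2.png

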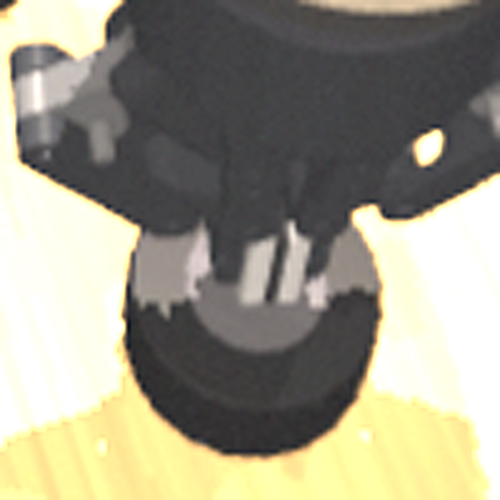

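```bash
python3 -c "
from h import *
for z in(4,20,32,40,50):print(z,ray('side',383,430,z).round(1))
c=robot.calibration('side');T=c['camera_from_world']
for z in (4,20,32,40,50):
  p=T@[459.2,-338.3,z,1];q=c['K']@(p[:3]*[1,-1,-1]);print(z,(q[:2]/q[2]).round(1))
print(robot.state()['joint_positions'].round(3))
im=robot.snapshot('side')
for b in blobs('side',im,'dark',(345,300,420,475)):print(b)
"
```

```text
4 [ 466.3 -333.7]
20 [ 462.2 -339.7]
32 [ 459.2 -344.1]
40 [ 457.1 -347. ]
50 [ 454.6 -350.7]
4 [379.2 435.1]
20 [380.3 429.7]
32 [381.2 425.6]
40 [381.7 422.7]
50 [382.5 419.1]
[-0.635  0.46  -0.182  0.929  0.     1.181]
(380.8615405900868, 405.57984850057073, 4818.5, (345, 343, 75, 118))
(410.51851851851853, 302.1296296296296, 81.0, (393, 300, 27, 7))
(385.09698078682527, 335.4621073498017, 2186.0, (353, 300, 67, 66))
```

The fingers are shut at the knob's axis with almost no force. I'll lift a little, slowly, to see whether the knob is being touched and where the fingertips really end.

```bash
python3 -m crank '0 0 -3 0 1; 0 0 -6 0 1; 0 0 -9 0 1; 0 0 -12 0 1; 0 0 -15 0 1; 0 0 -15 0 1'
python3 -c "
from h import *
a=cv2.resize(robot.snapshot('side')[370:470,330:430],(400,400),interpolation=cv2.INTER_CUBIC)
b=cv2.resize(robot.snapshot('top')[200:300,400:500],(400,400),interpolation=cv2.INTER_CUBIC)
cv2.imwrite('pics/g3.png',np.uint8(np.clip(np.hstack([a,b])*1.8,0,255))[...,::-1])
"
```

```text
time_s: 3.18
ee_pos: [459.5, -338.6, 20.1]
eef_rot: [0.0, 0.788, 0.615, 0.0]
contact_force: [-1.4, 0.3, 0.5]
gripper_width: 0.0
finger_force: 0.0
```

View pics/g3.png

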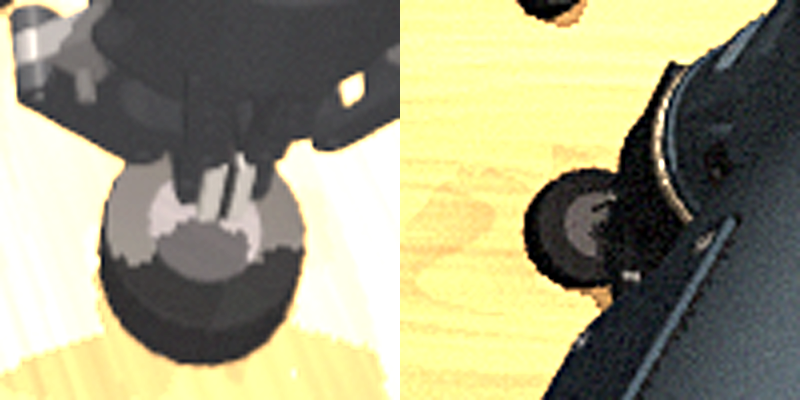

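The knob hasn't moved. The fingertips appear to end about 28 mm above and a few mm beside the reported TCP. I'll check that by probing an empty patch of desk at about (520,-260) with the shut fingers.

```bash
python3 -m crank '0 0 -20 0 1; 0 0 -40 0 1; 40 15 -40 0 1; 70 30 -40 0 1; 91 39 -40 0 1; 91 39 -20 0 1; 91 39 0 0 1; 91 39 10 0 1; 91 39 10 0 1; 91 39 10 0 1'
python3 -c "
from h import *
a=cv2.resize(robot.snapshot('side')[310:430,340:490],(750,600),interpolation=cv2.INTER_CUBIC)
cv2.imwrite('pics/g4.png',np.uint8(np.clip(a*1.8,0,255))[...,::-1])
c=robot.calibration('side');T=c['camera_from_world']
x,y,z=robot.state()['ee_pos']
for dz in (0,20,28,40):
  p=T@[x,y,z+dz,1];q=c['K']@(p[:3]*[1,-1,-1]);print(dz,(q[:2]/q[2]).round(1),((q[:2]/q[2]-[340,310])*5).round())
"
```

```text
time_s: 4.12
ee_pos: [518.6, -259.5, 9.3]
eef_rot: [-0.0, 0.788, 0.615, -0.0]
contact_force: [-0.1, 0.2, 1.1]
gripper_width: -0.002
finger_force: 0.0
0 [397.9 366.6] [289. 283.]
20 [399.5 359. ] [298. 245.]
28 [400.2 355.8] [301. 229.]
40 [401.3 351. ] [306. 205.]
```

View pics/g4.png

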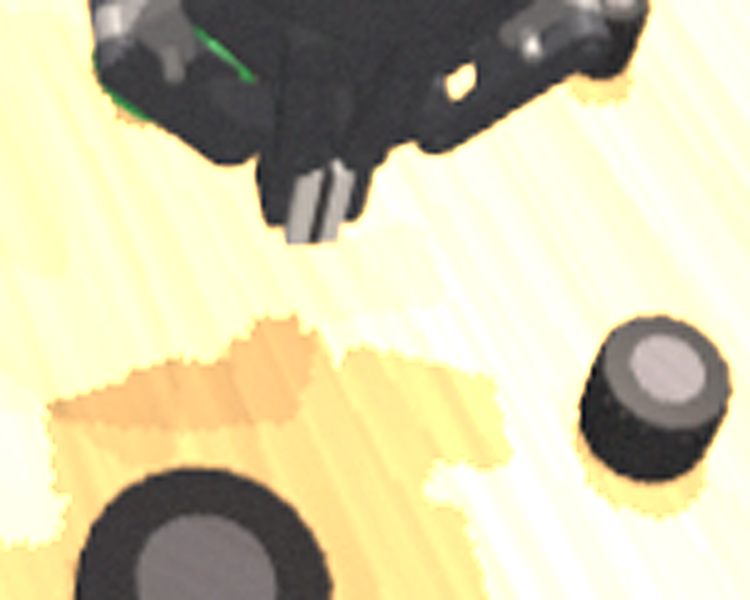

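The shut fingertips show at crop (312,242), while the reported TCP projects to (289,283), and their shadow is well separated. So the tips really are about 25–30 mm higher than reported. I'll probe downward for contact.

```bash
python3 -m crank '0 0 4 0 1; 0 0 8 0 1; 0 0 12 0 1; 0 0 16 0 1; 0 0 19 0 1; 0 0 22 0 1; 0 0 24 0 1; 0 0 24 0 1';  python3 -m crank '0 0 2 0 1; 0 0 2 0 1; 0 0 4 0 1; 0 0 4 0 1'
```

```text
time_s: 4.83
ee_pos: [518.8, -259.3, -15.2]
eef_rot: [-0.0, 0.788, 0.615, -0.0]
contact_force: [-0.3, -0.5, -0.1]
gripper_width: 0.0
finger_force: 0.0
time_s: 5.17
ee_pos: [519.0, -259.4, -18.9]
eef_rot: [-0.0, 0.788, 0.615, -0.0]
contact_force: [0.3, -0.1, -0.7]
gripper_width: 0.005
finger_force: 0.0
```

```bash
for i in 1 2 3; do :; done; python3 -m crank '0 0 2 0 1; 0 0 3 0 1; 0 0 4 0 1; 0 0 4 0 1';  python3 -c "
from h import *
s=robot.state();print(s['contact_force'])
a=cv2.resize(robot.snapshot('side')[310:430,340:490],(750,600),interpolation=cv2.INTER_CUBIC)
cv2.imwrite('pics/g5.png',np.uint8(np.clip(a*1.8,0,255))[...,::-1])
"
```

```text
time_s: 5.5
ee_pos: [518.9, -259.4, -23.0]
eef_rot: [-0.0, 0.788, 0.616, -0.0]
contact_force: [-0.2, -0.9, -0.8]
gripper_width: 0.005
finger_force: 0.0
[-0.20937432 -0.90972058 -0.75882804]
```

View pics/g5.png

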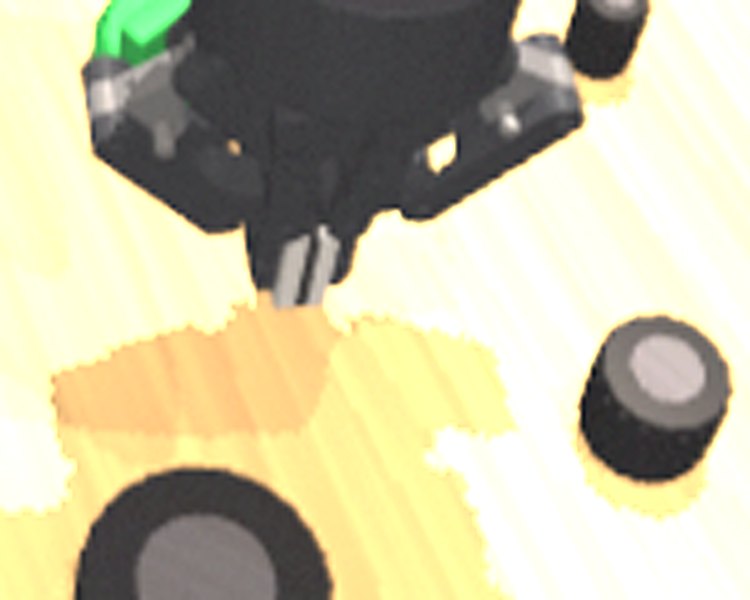

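The tips at (300,305) are nearly at their shadow, a few mm above the desk. I'll keep probing in small steps.

```bash
for i in 1; do python3 -m crank '0 0 1 0 1; 0 0 2 0 1; 0 0 2 0 1'; python3 -m crank '0 0 1 0 1; 0 0 2 0 1; 0 0 2 0 1'; done | grep -E 'ee_pos|contact'
```

```text
ee_pos: [519.0, -259.4, -24.9]
contact_force: [0.1, -0.6, -0.4]
ee_pos: [519.0, -259.4, -26.9]
contact_force: [0.0, 0.1, -0.6]
```

```bash
python3 -m crank '0 0 1 0 1; 0 0 1.5 0 1; 0 0 1.5 0 1' | grep -E 'ee_pos|contact'; python3 -m crank '0 0 1 0 1; 0 0 1.5 0 1; 0 0 1.5 0 1'| grep -E 'ee_pos|contact';
```

```text
ee_pos: [519.0, -259.4, -28.3]
contact_force: [0.3, 1.1, -0.4]
ee_pos: [519.0, -259.5, -29.8]
contact_force: [-0.5, -0.8, 0.0]
```

```bash
python3 -m crank '0 0 1 0 1; 0 0 1.5 0 1; 0 0 1.5 0 1' | grep -E 'ee_pos|contact'; python3 -m crank '0 0 1 0 1; 0 0 1 0 1'| grep -E 'ee_pos|contact'; python3 -c "
from h import *
a=cv2.resize(robot.snapshot('side')[310:430,340:490],(750,600),interpolation=cv2.INTER_CUBIC)
cv2.imwrite('pics/g6.png',np.uint8(np.clip(a*1.8,0,255))[...,::-1])
"
```

```text
ee_pos: [519.0, -259.5, -31.3]
contact_force: [0.9, -0.2, -0.4]
ee_pos: [519.0, -259.4, -32.4]
contact_force: [-0.3, 0.5, 0.2]
```

View pics/g6.png

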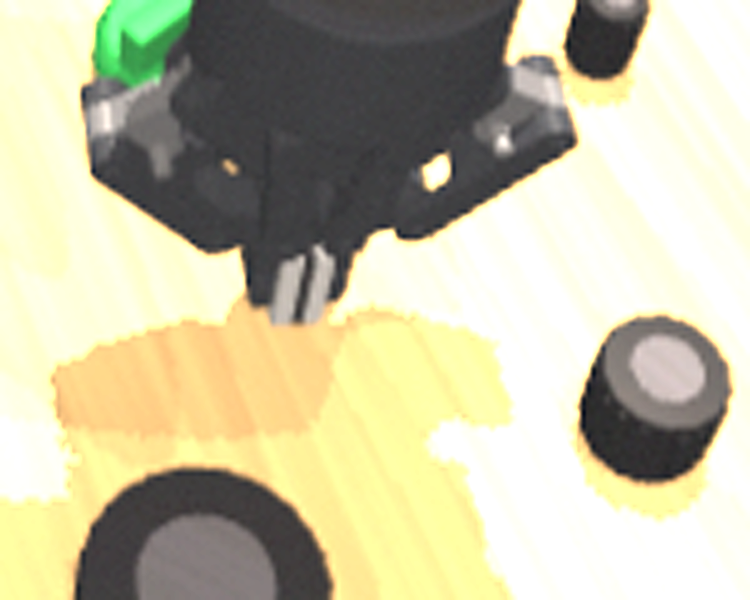

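```bash
for i in 1; do python3 -m crank '0 0 1 0 1; 0 0 1.5 0 1; 0 0 1.5 0 1'; python3 -m crank '0 0 1 0 1; 0 0 1.5 0 1; 0 0 1.5 0 1';python3 -m crank '0 0 1 0 1; 0 0 1.5 0 1; 0 0 1.5 0 1'; done | grep -E 'ee_pos|contact'
```

```text
ee_pos: [519.0, -259.4, -33.8]
contact_force: [0.9, -0.0, 0.1]
ee_pos: [519.0, -259.4, -35.3]
contact_force: [0.2, 0.1, 0.1]
ee_pos: [519.0, -259.5, -36.9]
contact_force: [-0.3, -0.0, -0.8]
```

```bash
for i in 1; do python3 -m crank '0 0 1 0 1; 0 0 1.5 0 1; 0 0 1.5 0 1'; python3 -m crank '0 0 1 0 1; 0 0 1.5 0 1; 0 0 1.5 0 1'; done | grep -E 'ee_pos|contact'; python3 -c "
from h import *
a=cv2.resize(robot.snapshot('side')[340:400,360:440],(800,600),interpolation=cv2.INTER_CUBIC)
cv2.imwrite('pics/g7.png',np.uint8(np.clip(a*1.8,0,255))[...,::-1])
print(robot.grasp_offset)
"
```

```text
ee_pos: [519.2, -259.5, -37.0]
contact_force: [-7.2, 4.2, 20.5]
ee_pos: [519.4, -259.6, -37.1]
contact_force: [-17.3, 8.8, 46.8]
-18.700000000000003
```

View pics/g7.png

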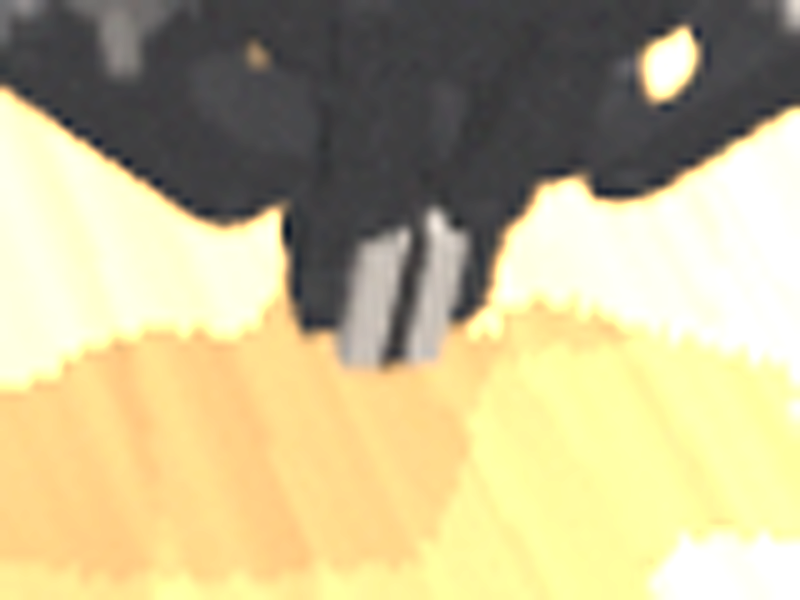

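Contact comes at a reported z of about -37, so the reported z is 37 mm too low for the shut tips. I'll back off and work out the sideways offset from this picture.

```bash
python3 -m crank '0 0 -10 0 1; 0 0 -20 0 1; 0 0 -40 0 1; 0 0 -70 0 1; 0 0 -100 0 1; 0 0 -100 0 1; 0 0 -100 0 0; 0 0 -100 0 0;0 0 -100 0 0;0 0 -100 0 0;0 0 -100 0 0' ; python3 -c "
from h import *
p=ray('side',398.8,376.5,0);print(p,p+11*np.array([.244,.97]))
print(robot.state()['joint_positions'].round(3))
a=robot.snapshot('side')
b=robot.snapshot('top')
cv2.imwrite('pics/g8.png',np.uint8(np.clip(np.hstack([a[150:430,250:550],b[100:380,260:560]])*1.3,0,255))[...,::-1])
"
```

```text
time_s: 9.23
ee_pos: [518.6, -259.2, 59.4]
eef_rot: [-0.001, 0.788, 0.615, -0.0]
contact_force: [0.3, 0.1, 0.1]
gripper_width: 0.712
finger_force: 0.0
[ 517.56328426 -269.3868343 ] [ 520.24728426 -258.7168343 ]
[-0.464  0.435 -0.072  1.066 -0.     1.352]
```

View pics/g8.png

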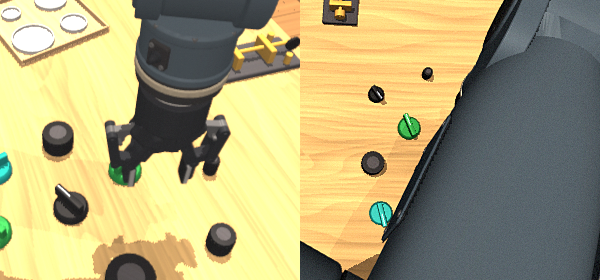

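The sideways agreement is within 1.5 mm (520,-259), so only z is off: true tip z = reported + 37. The fingers are open and clear. Now I'll grasp the large knob again.

```bash
python3 -m crank '-30 -13 0 0 0; -60 -26 0 0 0; -92 -39 0 0 0; -92 -39 0 0 0; -92 -39 30 0 0; -92 -39 60 0 0; -92 -39 80 0 0; -92 -39 91 0 0; -92 -39 91 0 0; -92 -39 91 0 0; -92 -39 91 0 1; -92 -39 91 0 1; -92 -39 91 0 1; -92 -39 91 0 1; -92 -39 91 0 1; -92 -39 91 0 1'; python3 -c "
from h import *
print(row(466,161,50))"
```

```text
time_s: 10.67
ee_pos: [459.9, -339.9, -28.9]
eef_rot: [0.001, 0.788, 0.616, 0.0]
contact_force: [-2.3, 2.2, 10.5]
gripper_width: 0.703
finger_force: 62.6
(array([ 487.4, -115.3,  -79.6]), array([[ 0.242,  0.97 ,  0.002],
       [ 0.97 , -0.242, -0.001],
       [-0.001,  0.002, -1.   ]]))
```

Gripped: the opening is about 60 mm with 62 N on the pads. I'll lift and carry it to the large dish.

```bash
python3 -m crank '0 0 -10 0 1; 0 0 -30 0 1; 0 0 -55 0 1; 15 -4 -75 0 1; 40 -10 -75 0 1; 70 -17 -75 0 1; 105 -25 -75 0 1; 140 -33 -75 0 1; 175 -41 -75 0 1; 210 -50 -75 0 1; 245 -58 -75 0 1; 280 -66 -75 0 1; 315 -75 -75 0 1; 350 -83 -75 0 1; 385 -91 -75 0 1; 420 -99 -75 0 1; 450 -107 -75 0 1; 475 -112 -75 0 1; 487 -115 -75 0 1; 487 -115 -75 0 1'; python3 -c "
from h import *
print(row(466,161,-15))
a=robot.snapshot('side')
cv2.imwrite('pics/g9.png',cv2.resize(a[60:260,180:420],(720,600))[...,::-1])
"
```

```text
time_s: 12.33
ee_pos: [465.8, 163.3, 45.2]
eef_rot: [0.0, 0.787, 0.617, 0.001]
contact_force: [-0.3, -0.9, -0.9]
gripper_width: 0.708
finger_force: 64.9
(array([-2.2,  0.7, 60.2]), array([[ 0.24 ,  0.971,  0.001],
       [ 0.971, -0.24 ,  0.001],
       [ 0.001,  0.001, -1.   ]]))
```

View pics/g9.png

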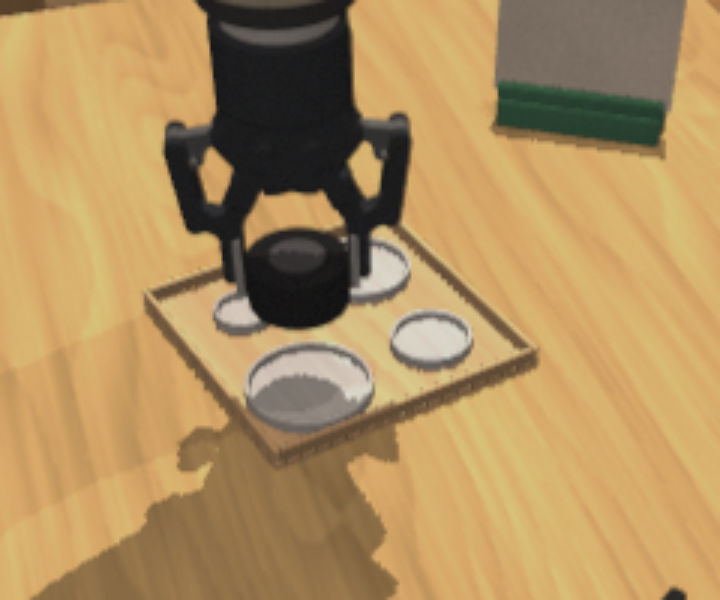

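The picture shows the large knob held level in the fingers above and behind the large dish (about pixel (282,190) in the full frame). I'll lower it in, watching the force.

```bash
python3 -m crank '-2 1 15 0 1; -3 1 30 0 1; -3 1 42 0 1; -3 1 52 0 1; -3 1 58 0 1; -3 1 60 0 1; -3 1 62 0 1; -3 1 62 0 1; -3 1 62 0 1'|grep -E 'ee_|cont'; python3 -m crank '0 0 1 0 1; 0 0 2 0 1; 0 0 2 0 1;  0 0 2 0 1'|grep -E 'ee_|cont';
```

```text
ee_pos: [466.0, 157.9, -17.2]
contact_force: [-0.2, -0.2, -0.7]
ee_pos: [465.7, 158.0, -19.6]
contact_force: [0.3, -0.1, -1.0]
```

```bash
python3 -m crank '2.5 0.5 0 0 1; 2.5 0.5 1 0 1; 2.5 0.5 1 0 1;  2.5 0.5 1 0 1'|grep -E 'ee_|cont'; python3 -m crank '0 0 1 0 1; 0 0 1 0 1; 0 0 1 0 1'|grep -E 'ee_|cont';python3 -m crank '0 0 1 0 1; 0 0 1 0 1; 0 0 1 0 1'|grep -E 'ee_|cont'
```

```text
ee_pos: [466.7, 160.3, -20.8]
contact_force: [0.0, -0.2, -0.8]
ee_pos: [466.7, 160.2, -21.7]
contact_force: [0.1, -0.4, -0.2]
ee_pos: [466.8, 160.2, -21.9]
contact_force: [-8.8, -1.5, 19.4]
```

Contact is at -21.8, exactly the dish floor as predicted. I'll release and rise.

```bash
python3 -m crank '0 0 -1 0 0.6; 0 0 -1 0 0.4; 0 0 -1 0 0.2; 0 0 -1 0 0.1; 0 0 -1 0 0.1; 0 0 -1 0 0.1; 0 0 -1 0 0.05; 0 0 -6 0 0.05; 0 0 -20 0 0.05; 0 0 -45 0 0; 0 0 -75 0 0; 0 0 -75 0 0; 0 0 -75 0 0'; python3 -c "
from h import *
print(row(439.2,-94.4,-28))"
```

```text
time_s: 15.38
ee_pos: [468.1, 160.7, 54.0]
eef_rot: [0.001, 0.788, 0.615, 0.002]
contact_force: [0.2, 0.1, -0.7]
gripper_width: 1.002
finger_force: 0.0
(array([-254.6,   33.6,   81.6]), array([[ 0.242,  0.97 ,  0.003],
       [ 0.97 , -0.242,  0.001],
       [ 0.002,  0.003, -1.   ]]))
```

```bash
python3 -m crank '-35 5 0 0 0; -70 9 0 0 0; -105 14 0 0 0; -140 19 0 0 0; -175 23 0 0 0; -210 28 0 0 0; -240 32 0 0 0; -254.5 33.5 0 0 0; -254.5 33.5 0 0 0; -254.5 33.5 10 0 0;-254.5 33.5 35 0 0; -254.5 33.5 60 0 0; -254.5 33.5 78 0 0; -254.5 33.5 83 0 0; -254.5 33.5 83 0 0; -254.5 33.5 83 0 0'|grep ee_; python3 -m crank '0 0 0 0 1;0 0 0 0 1;0 0 0 0 1;0 0 0 0 1;0 0 0 0 1;0 0 0 0 1;0 0 0 0 1'; python3 -c "
from h import *
print(row(534,271.5,50))"
```

```text
ee_pos: [437.6, -94.5, -30.3]
time_s: 17.3
ee_pos: [438.3, -94.9, -29.6]
eef_rot: [0.001, 0.788, 0.615, 0.001]
contact_force: [-3.8, 1.4, 15.8]
gripper_width: 0.547
finger_force: 59.2
(array([378.7,   4.2, -79.5]), array([[ 0.242,  0.97 ,  0.002],
       [ 0.97 , -0.242, -0.   ],
       [ 0.   ,  0.002, -1.   ]]))
```

```bash
python3 -m crank '0 0 -10 0 1; 0 0 -30 0 1; 0 0 -55 0 1; 15 0 -75 0 1; 40 0 -75 0 1; 70 1 -75 0 1; 105 1 -75 0 1; 140 2 -75 0 1; 175 2 -75 0 1; 210 2 -75 0 1; 245 3 -75 0 1; 280 3 -75 0 1; 315 4 -75 0 1; 345 4 -75 0 1; 368 4 -75 0 1; 379 4 -75 0 1; 379 4 -75 0 1; 379 4 -75 0 1; 379 4 -75 0 1'; python3 -c "
from h import *
print(row(534,271.5,-18))"
```

```text
time_s: 18.88
ee_pos: [533.1, 270.8, 44.4]
eef_rot: [0.0, 0.788, 0.615, -0.0]
contact_force: [0.1, -0.8, -0.5]
gripper_width: 0.544
finger_force: 61.6
(array([ 0.9,  0.7, 62.4]), array([[ 0.243,  0.97 , -0.   ],
       [ 0.97 , -0.243, -0.   ],
       [-0.   , -0.   , -1.   ]]))
```

```bash
python3 -m crank '0 0 15 0 1; 1 0.5 30 0 1; 1 0.5 45 0 1; 1 0.5 54 0 1; 1 0.5 60 0 1; 1 0.5 62 0 1; 1 0.5 63 0 1; 1 0.5 63 0 1; 1 0.5 63 0 1'|grep -E 'ee_|cont'; python3 -m crank '0 0 1 0 1; 0 0 2 0 1; 0 0 2 0 1;  0 0 2 0 1'|grep -E 'ee_|cont'; python3 -m crank '0 0 1 0 1; 0 0 1 0 1; 0 0 1 0 1'|grep -E 'ee_|cont';python3 -m crank '0 0 1 0 1; 0 0 1 0 1; 0 0 1 0 1'|grep -E 'ee_|cont'
```

```text
ee_pos: [534.5, 272.9, -18.0]
contact_force: [0.3, 0.5, -1.0]
ee_pos: [534.0, 272.8, -20.7]
contact_force: [0.1, 0.3, -0.5]
ee_pos: [534.0, 272.7, -21.8]
contact_force: [0.2, -0.2, -1.0]
ee_pos: [534.2, 272.8, -22.5]
contact_force: [-1.1, -0.2, 4.2]
```

```bash
python3 -m crank '0 0 0 0 0.7; 0 0 0 0 0.5; 0 0 0 0 0.3; 0 0 0 0 0.25; 0 0 0 0 0.25; 0 0 0 0 0.25; 0 0 -2 0 0.2; 0 0 -8 0 0.2; 0 0 -20 0 0.2; 0 0 -45 0 0.2; 0 0 -75 0 0.2; 0 0 -75 0 0.2; 0 0 -75 0 0.2'; python3 -c "
from h import *
print(row(594.2,-323.2,-28))"
```

```text
time_s: 21.55
ee_pos: [535.4, 273.4, 54.5]
eef_rot: [0.0, 0.788, 0.615, 0.002]
contact_force: [-0.0, 0.3, 0.9]
gripper_width: 0.8
finger_force: 0.0
(array([-564.8,  201.5,   81.7]), array([[ 0.242,  0.97 ,  0.003],
       [ 0.97 , -0.242,  0.002],
       [ 0.002,  0.003, -1.   ]]))
```

```bash
python3 -m crank '-35 13 0 0 0.2; -70 25 0 0 0.2; -105 37 0 0 0.2; -140 50 0 0 0.2; -175 62 0 0 0.2; -210 75 0 0 0.2; -245 87 0 0 0.2; -280 100 0 0 0.2; -315 112 0 0 0.2; -350 125 0 0 0.2; -385 137 0 0 0.2; -420 150 0 0 0.2; -455 162 0 0 0.2; -490 175 0 0 0.2; -525 187 0 0 0.2; -550 196 0 0 0.2; -565 201.5 0 0 0.2; -565 201.5 0 0 0.2; -565 201.5 0 0 0.2'; python3 -c "
from h import *
print(row(594.2,-323.2,-28))"
```

```text
time_s: 23.13
ee_pos: [591.9, -324.5, 51.1]
eef_rot: [-0.001, 0.789, 0.615, -0.0]
contact_force: [-1.6, 0.6, -0.2]
gripper_width: 0.798
finger_force: 0.0
(array([ 1.8,  2. , 79.1]), array([[ 0.244,  0.97 , -0.001],
       [ 0.97 , -0.244,  0.001],
       [ 0.001, -0.002, -1.   ]]))
```

```bash
python3 -m crank '2 2 20 0 0.2; 2 2 45 0 0.2; 2 2 65 0 0.2; 2 2 76 0 0.2; 2 2 80 0 0.2; 2 2 80 0 0.2; 2 2 80 0 0.2'|grep ee_; python3 -m crank '0 0 0 0 1;0 0 0 0 1;0 0 0 0 1;0 0 0 0 1;0 0 0 0 1;0 0 0 0 1;0 0 0 0 1'; python3 -c "
from h import *
print(row(556,182.5,50))"
```

```text
ee_pos: [595.6, -322.6, -26.7]
time_s: 24.3
ee_pos: [595.6, -323.1, -26.4]
eef_rot: [0.001, 0.788, 0.615, 0.0]
contact_force: [-2.3, 1.6, 7.3]
gripper_width: 0.376
finger_force: 59.2
(array([ 480.9, -160.9,  -76.9]), array([[ 0.242,  0.97 ,  0.002],
       [ 0.97 , -0.242, -0.001],
       [-0.   ,  0.002, -1.   ]]))
```

```bash
python3 -m crank '0 0 -10 0 1; 0 0 -30 0 1; 0 0 -55 0 1; 15 -5 -75 0 1; 40 -13 -75 0 1; 70 -23 -75 0 1; 105 -35 -75 0 1; 140 -47 -75 0 1; 175 -59 -75 0 1; 210 -70 -75 0 1; 245 -82 -75 0 1; 280 -94 -75 0 1; 315 -105 -75 0 1; 350 -117 -75 0 1; 385 -129 -75 0 1; 420 -141 -75 0 1; 450 -151 -75 0 1; 472 -158 -75 0 1; 481 -161 -75 0 1; 481 -161 -75 0 1'|grep ee_; python3 -m crank '0 0 0 0 1; 0 0 0 0 1'; python3 -c "
from h import *
print(row(556,182.5,-16))"
```

```text
ee_pos: [555.4, 184.9, 48.0]
time_s: 26.13
ee_pos: [555.6, 181.9, 47.6]
eef_rot: [0.0, 0.788, 0.615, 0.0]
contact_force: [-0.2, 0.8, -0.4]
gripper_width: 0.379
finger_force: 59.5
(array([ 0.7,  0.2, 63.6]), array([[ 0.243,  0.97 ,  0.   ],
       [ 0.97 , -0.243, -0.   ],
       [-0.   ,  0.   , -1.   ]]))
```

```bash
python3 -m crank '0 0 15 0 1; 1 0 30 0 1; 1 0 45 0 1; 1 0 55 0 1; 1 0 61 0 1; 1 0 63 0 1; 1 0 63 0 1; 1 0 63 0 1'|grep -E 'ee_|cont'; python3 -m crank '0 0 1 0 1; 0 0 2 0 1; 0 0 2 0 1;  0 0 2 0 1'|grep -E 'ee_|cont'; python3 -m crank '0 0 1 0 1; 0 0 1 0 1; 0 0 1 0 1'|grep -E 'ee_|cont';python3 -m crank '0 0 1 0 1; 0 0 1 0 1; 0 0 1 0 1'|grep -E 'ee_|cont'
```

```text
ee_pos: [556.1, 183.8, -15.0]
contact_force: [-0.3, -0.4, -0.2]
ee_pos: [555.7, 184.0, -17.5]
contact_force: [-0.6, 0.0, -0.8]
ee_pos: [555.6, 183.9, -18.7]
contact_force: [-0.4, 0.2, -0.2]
ee_pos: [555.8, 183.9, -19.4]
contact_force: [-2.0, 0.2, 5.3]
```

```bash
python3 -m crank '0 0 0 0 0.8; 0 0 0 0 0.65; 0 0 0 0 0.5; 0 0 0 0 0.4; 0 0 0 0 0.4; 0 0 0 0 0.4; 0 0 -2 0 0.4; 0 0 -8 0 0.4; 0 0 -20 0 0.4; 0 0 -45 0 0.4; 0 0 -75 0 0.4; 0 0 -75 0 0.4; 0 0 -75 0 0.4'; python3 -c "
from h import *
print(row(641.9,-211.9,-28))"
```

```text
time_s: 28.72
ee_pos: [557.0, 184.3, 57.4]
eef_rot: [0.001, 0.788, 0.615, 0.002]
contact_force: [1.2, -0.3, 0.2]
gripper_width: 0.6
finger_force: 0.0
(array([-364. ,  178.1,   85.2]), array([[ 0.242,  0.97 ,  0.003],
       [ 0.97 , -0.242,  0.001],
       [ 0.002,  0.003, -1.   ]]))
```

```bash
python3 -m crank '-35 17 0 0 0.4; -70 34 0 0 0.4; -105 51 0 0 0.4; -140 69 0 0 0.4; -175 86 0 0 0.4; -210 103 0 0 0.4; -245 120 0 0 0.4; -280 137 0 0 0.4; -315 154 0 0 0.4; -345 169 0 0 0.4; -364 178 0 0 0.4; -364 178 0 0 0.4; -364 178 0 0 0.4; -364 178 0 0 0.4'; python3 -c "
from h import *
print(row(641.9,-211.9,-27))"
```

```text
time_s: 29.88
ee_pos: [639.6, -211.8, 54.5]
eef_rot: [-0.001, 0.788, 0.615, -0.0]
contact_force: [0.4, 0.4, 0.3]
gripper_width: 0.598
finger_force: 0.0
(array([ 0.5,  2.4, 81.5]), array([[ 0.242,  0.97 , -0.001],
       [ 0.97 , -0.242,  0.001],
       [ 0.   , -0.001, -1.   ]]))
```

```bash
python3 -m crank '0.5 2 20 0 0.4; 0.5 2 45 0 0.4; 0.5 2 65 0 0.4; 0.5 2 77 0 0.4; 0.5 2 81 0 0.4; 0.5 2 81 0 0.4; 0.5 2 81 0 0.4'|grep ee_; python3 -m crank '0 0 0 0 1;0 0 0 0 1;0 0 0 0 1;0 0 0 0 1;0 0 0 0 1;0 0 0 0 1;0 0 0 0 1'; python3 -c "
from h import *
print(row(445,249.8,50))"
```

```text
ee_pos: [642.7, -212.2, -24.7]
time_s: 31.05
ee_pos: [642.9, -212.6, -24.4]
eef_rot: [0.001, 0.788, 0.615, 0.001]
contact_force: [-1.2, 0.5, 7.1]
gripper_width: 0.206
finger_force: 58.5
(array([ 400.7, -303.9,  -75. ]), array([[ 0.242,  0.97 ,  0.002],
       [ 0.97 , -0.242, -0.   ],
       [-0.   ,  0.002, -1.   ]]))
```

```bash
python3 -m crank '0 0 -10 0 1; 0 0 -30 0 1; 0 0 -55 0 1; 15 -11 -75 0 1; 35 -26 -75 0 1; 60 -45 -75 0 1; 87 -66 -75 0 1; 114 -86 -75 0 1; 141 -107 -75 0 1; 168 -127 -75 0 1; 195 -148 -75 0 1; 222 -168 -75 0 1; 249 -189 -75 0 1; 276 -209 -75 0 1; 303 -230 -75 0 1; 330 -250 -75 0 1; 357 -271 -75 0 1; 380 -288 -75 0 1; 395 -300 -75 0 1; 401 -304 -75 0 1'|grep ee_; python3 -m crank '0 0 0 0 1; 0 0 0 0 1;0 0 0 0 1'; python3 -c "
from h import *
print(row(445,249.8,-14))"
```

```text
ee_pos: [443.6, 252.7, 50.3]
time_s: 32.97
ee_pos: [445.0, 249.4, 49.6]
eef_rot: [0.0, 0.788, 0.615, 0.0]
contact_force: [0.6, -0.2, -0.6]
gripper_width: 0.206
finger_force: 58.6
(array([ 0.4, -0.1, 63.6]), array([[ 0.243,  0.97 ,  0.   ],
       [ 0.97 , -0.243, -0.   ],
       [-0.   ,  0.   , -1.   ]]))
```

```bash
python3 -m crank '0 0 15 0 1; 0 0 30 0 1; 0 0 45 0 1; 0 0 55 0 1; 0 0 61 0 1; 0 0 63 0 1; 0 0 63 0 1; 0 0 63 0 1'|grep -E 'ee_|cont'; python3 -m crank '0 0 1 0 1; 0 0 2 0 1; 0 0 2 0 1;  0 0 2 0 1'|grep -E 'ee_|cont'; python3 -m crank '0 0 1 0 1; 0 0 1 0 1; 0 0 1 0 1'|grep -E 'ee_|cont';python3 -m crank '0 0 1 0 1; 0 0 1 0 1; 0 0 1 0 1'|grep -E 'ee_|cont'
```

```text
ee_pos: [444.9, 250.4, -13.1]
contact_force: [-0.8, 0.3, 0.5]
ee_pos: [444.5, 250.4, -15.5]
contact_force: [-0.7, -1.0, 0.2]
ee_pos: [444.4, 250.3, -16.7]
contact_force: [-0.3, 0.7, -0.0]
ee_pos: [444.6, 250.4, -17.5]
contact_force: [-2.4, -0.6, 6.0]
```

```bash
python3 -m crank '0 0 0 0 0.9; 0 0 0 0 0.75; 0 0 0 0 0.65; 0 0 0 0 0.55; 0 0 0 0 0.55; 0 0 0 0 0.55; 0 0 -2 0 0.55; 0 0 -8 0 0.55; 0 0 -20 0 0.55; 0 0 -45 0 0.55; 0 0 -80 0 0.55; 0 0 -110 0 0.55; 0 0 -110 0 0.55'|grep -E 'ee_|grip'; python3 -m crank '-35 0 -20 0 0.55; -75 0 -30 0 0.55; -115 0 -30 0 0.55; -155 0 -30 0 0.55; -195 0 -30 0 0.55; -235 0 -30 0 0.55; -275 0 -30 0 0.55; -315 0 -30 0 0.55; -355 0 -30 0 0.55; -395 0 -30 0 0.55; -435 0 -30 0 0.55; -475 0 -30 0 0.55; -500 0 -30 0 0.55; -500 0 -30 0 0.55;-500 0 -30 0 0.55'; python3 - <<'E'
from h import *
s=robot.snapshot('side');t=robot.snapshot('top')
cv2.imwrite('pics/end.png',np.hstack([cv2.resize(s[110:230,215:375],(400,300)),cv2.resize(t[175:295,130:290],(400,300))])[...,::-1])
for n,im,r in(("top",t,(135,180,245,290)),("side",s,(225,120,360,215))):
    for b in blobs(n,im,"dark",r):print(n,np.round(b[:3],1),ray(n,b[0],b[1],23).round(1))
for b in blobs("top",t,"dark",(315,160,470,285)):print('desk',ray('top',b[0],b[1],16).round(1))
E
```

```text
ee_pos: [447.1, 251.8, 98.4]
gripper_width: 0.451
time_s: 36.8
ee_pos: [322.8, -235.7, 122.6]
eef_rot: [0.0, 0.789, 0.614, 0.0]
contact_force: [0.1, 0.3, -0.1]
gripper_width: 0.45
finger_force: 0.0
top [169.6 255.7 110.5] [445.4 251.7]
top [212.3 246.7 766.5] [467.  162.6]
top [162.  214.5 485.5] [534.3 275. ]
top [204.5 206.2 248. ] [555.1 184.8]
top [177.  229.2 144.5] [502.9 240.4]
side [259.8 208.1  83. ] [410.2 102.8]
side [322.6 168.3 239.5] [553.6 178.2]
side [299.3 143.3 448.5] [533.9 273.2]
side [ 251.2  166.6 4075. ] [421.9 226.7]
desk [ 404.7 -311.9]
desk [ 421.8 -207.4]
desk [ 424.4 -370.6]
desk [ 513.  -164.7]
desk [591.3 -99. ]
```

View pics/end.png

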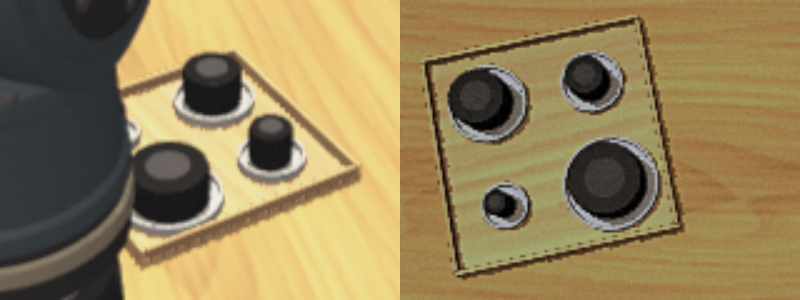

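The final picture shows all four knobs upright in their own dishes: in the right half, tiny (500,205), small (588,80), medium (482,98) and large (607,182). The pointers haven't moved, so I'm handing in.

```bash
python3 -c "
from rig import robot
print(robot.sign_off())"
```

```text
the job is handed in; nothing more can be done
None
```

All four round knobs stand upright in their own-size dishes, within about 3 mm of centre in the last pictures, both pointer knobs are where they started, and the job is handed in at about 37 s of the 96 s (no verdict was returned).

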